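# Load the disinfecting lamp and hold its sprung shutter at half

### The arm

A 6-joint arm with a two-finger parallel gripper is mounted at the origin on the work surface. World frame = base frame: x ahead of the robot, y to its left, z up, the work surface at z = 0. Lengths are in m, angles in rad, forces in N, time in s.
With the tool pointing down it reaches from about 0.35 to 1 m from the base axis. Payload 7.1 kg.
Tool frame: the origin (TCP) lies between the finger pads; the fingertips stand 22 mm ahead of it and the grasp point (between the pads) lies 3 mm ahead of it; z points along the fingers, y is the line along which they close (so a half turn about z gives the same grasp; the last joint's range is limited). The gripper opens to 85 mm and grips with 20 to 120 N. Pads are 22 mm wide; open, the fingers measure 114 mm over their backs; the gripper's body (76 mm by 85 mm) begins 54 mm behind the grasp point. The pads swing forward as they close: fully open they stand 13 mm farther back than shut.
Start: joints at [-1.346, 0.423, 1.63, -0, 1.089, -0.019], TCP at [0.151, -0.606, 0.253] pointing down, gripper open.
Joint ranges: [-3, 3], [-0.9, 2.11], [0.09, 2.58], [-1.31, 4.45], [0.11, 2.69], [-2.54, 2.54]. Speed limits (rad/s): [2.39, 2.39, 3.01, 3.14, 3.14, 3.14].

### API

Orientations are given as a rotation vector (axis times angle).
In Python, from rig import manip gives the robot as it stands. The module is installed in compiled form; this text tells all that it offers. Calls block until the motion is done:
- manip.move_to(position, orientation): joint-space move of the TCP to a pose.
- manip.servo_line(position, orientation=None, rate=0.15): straight line of the TCP; orientation=None keeps the orientation; rate is the mean speed in m/s.
- manip.set_joints(angles): joint-space move.
- manip.command_gripper(opening, f_grip=None): finger opening in m; f_grip is the grip in N (None keeps the last); returns when the fingers have stopped.
- manip.hold(seconds).
- manip.solve_ik(position, orientation): joint angles nearest the present ones, or None.
- manip.camera(name): name is "side" or "top" or "wrist"; returns a dict with "image" (384x512x3 uint8, red, green, blue), "fx", "fy", "cx", "cy" (pixels), "cam_to_world" (4x4, takes a point from camera to world coordinates); the wrist camera has in their place "mount" (4x4, takes a point from camera to tool coordinates, whose origin is the TCP and whose axes are the flange's). Camera axes: x right, y down, z forward; pixel columns grow to the right and rows downward; lengths in m; the calibration is good to about 2 mm. A picture is of the moment at which its call begins: read the wrist's pose just before it. There is no depth.
A pose or a line that the arm cannot do raises manip.IKError and nothing moves.
- manip.sign_off(): hands the job in; it is judged then, once.
Readings, each from a call of its own:
- manip.get_time(): time.
- manip.get_joint_positions(): joint angles.
- manip.get_joint_vel(): joint speeds.
- manip.get_tau(): joint torques, N m.
- manip.get_position(): TCP position.
- manip.get_ee_rot(): TCP orientation.
- manip.get_contact_force(): force on the tool from outside, world axes, zero at the start.
- manip.get_torque(): the same for the moment, N m.
- manip.get_width(): finger opening in m.
- manip.get_grip_force(): force on a finger pad.
Only numpy, scipy, OpenCV 4.12 (cv2) and the standard library are available. Lean on these libraries where they do the work, as an engineer would, in place of code of your own. Each camera call takes 0.05 s, during which the arm holds its last target. There are 200 camera calls.

### The job

Put the three steel balls from the rubber rest into the wells of the lamp's carrier, one ball in each well. Then slide the lamp's sprung shutter by its upright tab until the tab stands at the long middle mark (half travel), never letting it run wide open, and keep holding it there with the fingers: finish while holding, do not let go, because the spring would close it. Leave the other things on the table where they are.

Things in the scene. Friction and masses are not known exactly. Their poses are not given: they have to be found in the camera images.
- lamp_unit: fixed white lamp unit; origin on the table under its lamp face, mid-width; x points out of the lamp face to the carrier (roughly away from the robot), y along the shutter travel, z up. Housing x -80 to 0, y -100 to 100 mm, flat top 70 mm above the table, with dark marks 10 mm apart, the long middle one = half travel. Base plate x -90 to 125, y -105 to 105, 8 mm thick.
- carrier: aluminium carrier block fixed on the lamp unit's base plate, 56 mm (x from 57 to 113 mm of the unit) by 180 mm (y), its top 45 mm above the table, with a row of three wells along y, 60 mm apart. Origin under its centre, 8 mm above the table.
- shutter (a joint): travel of the shutter, m: 0 = closed (it rests there), 0.06 = wide open, 0.03 = half travel. It grows as the tab moves along the lamp unit's +y. A spring always pushes it back to closed: 3.6 N at closed, rising by 1.2 N per 10 mm to 7.2 N at half and 10.8 N wide open; it springs back when let go.
- shutter_tab (a point): middle of the shutter's upright grey tab, 85 mm above the table. The tab is 12 mm wide along the travel (unit's y), 16 mm along the unit's x (x from 0 to 16 mm), stands over the upper edge of the lamp face, and ends 100 mm above the table, so 30 mm of it can be pinched from both y sides. Closed, it is 30 mm to the -y side of the middle mark.
- half_mark (a point): the place where the middle of the tab (point shutter_tab) is at half travel: in line with the long mark, 85 mm above the table; fixed to the lamp unit.
- carrier_hole0 (a point): centre of the mouth of a well, on the carrier's top face, 45 mm above the table. The well is square, 27 mm wide, 10 mm deep with a flat floor: a ball at rest in it has its centre 1 mm above this point and may lie up to 3.5 mm off-centre. Well 0, at x = 85 mm, y = -60 mm of the lamp unit.
- carrier_hole1 (a point): centre of the mouth of a well, on the carrier's top face, 45 mm above the table. The well is square, 27 mm wide, 10 mm deep with a flat floor: a ball at rest in it has its centre 1 mm above this point and may lie up to 3.5 mm off-centre. Well 1, at x = 85 mm, y = 0 mm of the lamp unit.
- carrier_hole2 (a point): centre of the mouth of a well, on the carrier's top face, 45 mm above the table. The well is square, 27 mm wide, 10 mm deep with a flat floor: a ball at rest in it has its centre 1 mm above this point and may lie up to 3.5 mm off-centre. Well 2, at x = 85 mm, y = 60 mm of the lamp unit.
- rest: fixed dark rubber ball rest, a bar 44 mm (its x) by 170 mm (its y) and 18 mm high, origin under its centre; three shallow square seats in its top, 14 mm wide, in a row at y = -60, 0 and +60 mm.
- ball0_center (a point): bare steel ball, 22 mm diameter, about 44 g; this point is its centre. It starts in one of the three shallow seats of the ball rest, its centre 26.5 mm above the table (8.5 mm above the top of the rest). The three balls are interchangeable.
- ball1_center (a point): bare steel ball, 22 mm diameter, about 44 g; this point is its centre. It starts in one of the three shallow seats of the ball rest, its centre 26.5 mm above the table (8.5 mm above the top of the rest). The three balls are interchangeable.
- ball2_center (a point): bare steel ball, 22 mm diameter, about 44 g; this point is its centre. It starts in one of the three shallow seats of the ball rest, its centre 26.5 mm above the table (8.5 mm above the top of the rest). The three balls are interchangeable.
- bottle_a: bystander: small clear pigment bottle, 30 mm diameter, 75 mm high, origin under its centre; leave alone
- bottle_b: bystander: white bottle, 36 mm diameter, 90 mm high, origin under its centre; leave alone
- ink_cup: bystander: small white open ink cup, 28 mm diameter, 20 mm high, origin under its centre; leave alone
- tape_roll: bystander: paper tape roll lying flat, 72 mm diameter, 24 mm high, origin under its centre; leave alone
- tweezers: bystander: steel tweezers lying flat, 130 mm long along their x, 18 mm wide, 6 mm high, origin under the middle; leave alone
- jar: bystander: glass jar with steel cap, 60 mm diameter, 55 mm high, origin under its centre; leave alone

How it is judged:
By the outcome, as a careful person would: the job done as asked, in the order asked, and still so for the second after the job is handed in, while the arm keeps its last pose, push and grip.
It also fails if it takes over 72 s, if anything falls off the work surface, if the arm or the gripper's body presses on something with over 40 N, if the wrist force passes 120 N, or if a joint passes its speed limit or range.

## Working session

There is one attempt and no reset: what is moved stays moved. The work goes in short steps, each a Python script; the robot and the scene stay as the last script left them, time stands still between calls to the robot, and variables do not carry over. Pictures are saved under pics/ and viewed, at most 10 in all, crops included, and the job is handed in when it is done.

```bash
mkdir -p pics; cat > h.py <<'E'
import numpy as np, cv2
from rig import manip
from scipy.spatial.transform import Rotation as R
def snap(n,f):
    p=np.array(manip.get_position()); r=np.array(manip.get_ee_rot())
    c=manip.camera(n); cv2.imwrite('pics/'+f+'.png',c['image'][:,:,::-1])
    if 'mount' in c and c['mount'] is not None:
        T=np.eye(4);T[:3,:3]=R.from_rotvec(r).as_matrix();T[:3,3]=p;M=T@np.array(c['mount'])
    else: M=np.array(c['cam_to_world'])
    np.savez('pics/'+f+'.npz',M=M,k=[c['fx'],c['fy'],c['cx'],c['cy']])
    return c['image']
def ray(f,u,v,z):
    d=np.load('pics/'+f+'.npz');M=d['M'];fx,fy,cx,cy=d['k']
    w=M[:3,:3]@np.array([(u-cx)/fx,(v-cy)/fy,1]);o=M[:3,3]
    return o+w*(z-o[2])/w[2]
def proj(f,P):
    d=np.load('pics/'+f+'.npz');M=d['M'];fx,fy,cx,cy=d['k']
    q=M[:3,:3].T@(np.array(P)-M[:3,3]);return np.array([fx*q[0]/q[2]+cx,fy*q[1]/q[2]+cy])
E
python3 - <<'E'
from h import *
for n in['top','side','wrist']: 
    snap(n,n+'0'); d=np.load(f'pics/{n}0.npz');print(n,d['k'],d['M'].round(3).tolist())
print(manip.get_ee_rot(),manip.get_width(),manip.get_time())
a=cv2.imread('pics/top0.png');cv2.imwrite('pics/top0b.png',cv2.resize(a,(800,600),interpolation=cv2.INTER_CUBIC))
E
```

```text
top [419.17661202 419.17661202 254.54239789 190.21739412] [[0.005, -0.997, 0.079, 0.488], [-1.0, -0.006, -0.009, -0.038], [0.009, -0.079, -0.997, 1.268], [0.0, 0.0, 0.0, 1.0]]
side [397.95942969 397.95942969 259.59037945 194.74443807] [[0.898, -0.271, 0.346, 0.237], [-0.439, -0.576, 0.689, -0.685], [0.012, -0.771, -0.637, 0.694], [0.0, 0.0, 0.0, 1.0]]
wrist [301.37678306 301.37678306 255.5730763  194.67413816] [[0.241, -0.927, -0.286, 0.224], [-0.97, -0.231, -0.07, -0.588], [-0.001, 0.295, -0.956, 0.373], [0.0, 0.0, 0.0, 1.0]]
[-3.11711859e+00 -3.81875124e-01  2.55026350e-04] 0.08530553092060127 0.15
```

View pics/top0b.png

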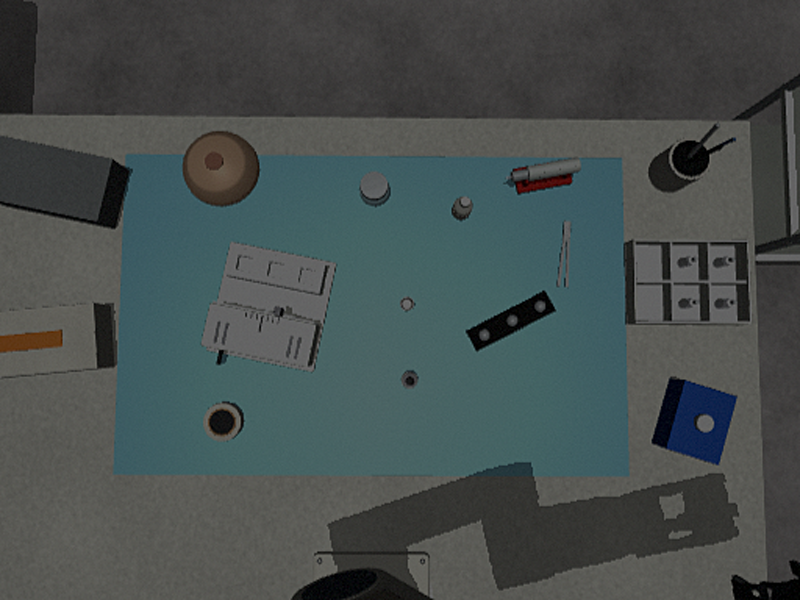

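View pics/side0.png

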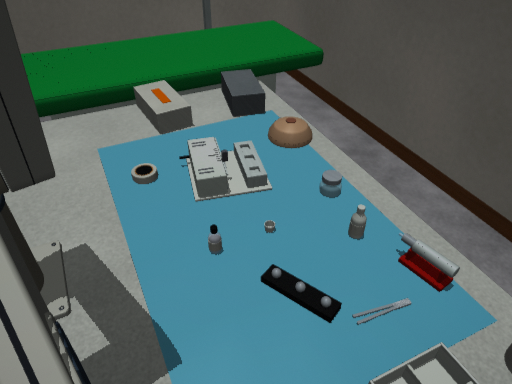

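The top view (800×600 px) shows balls at about (484,334), (512,320) and (540,306), and wells at (244,263), (276,268) and (307,275). The tab is at (282,311) and the long mark at (262,322). I'll get coarse positions from these, then look from close up.

```bash
cat >> h.py <<'E'
def down(yaw): return (R.from_euler('z',yaw)*R.from_euler('x',np.pi)).as_rotvec()
E
python3 - <<'E'
from h import *
s=512/800
B=[ray('top0',u*s,v*s,.0265) for u,v in [(484,334),(512,320),(540,306)]]
W=[ray('top0',u*s,v*s,.04) for u,v in [(307,275),(276,268),(244,263)]]
print(np.round(B,4),np.round(W,4))
b=B[2]-B[0];w=W[2]-W[0];print(np.linalg.norm(b),np.degrees(np.arctan2(b[1],b[0])),np.linalg.norm(w),np.degrees(np.arctan2(w[1],w[0])))
print(ray('top0',282*s,311*s,.1),ray('top0',262*s,322*s,.07))
# tool y must be perpendicular to ball row / along unit y
yb=np.arctan2(b[1],b[0]); 
q=manip.get_joint_positions()
for yaw in (yb,yb+np.pi): # tool x along row
    print(yaw,manip.solve_ik(B[1]+[0,0,.2],down(yaw)))
yw=np.arctan2(w[1],w[0])
for yaw in (yw+np.pi/2,yw-np.pi/2):
    print(yaw,manip.solve_ik(W[1]+[0,0,.2],down(yaw)))
E
```

```text
[[ 0.5173 -0.2125  0.0265]
 [ 0.5441 -0.2659  0.0265]
 [ 0.5711 -0.3195  0.0265]] [[0.6261 0.1226 0.04  ]
 [0.639  0.1811 0.04  ]
 [0.6481 0.2415 0.04  ]]
0.11976353511493262 -63.306677129827186 0.1209746066159713 79.51591340790544
[0.55454348 0.15822848 0.1       ] [0.53593292 0.19934512 0.07      ]
-1.104909954412478 [-4.74273014e-01  4.26072203e-01  1.69508619e+00 -4.44089210e-16
  1.02043426e+00  2.20143327e+00]
2.036682699177315 [-0.47427301  0.4260722   1.69508619  0.          1.02043426 -0.94015939]
2.9586108234935518 [ 2.58289480e-01  4.94348539e-01  1.54741341e+00 -4.44089210e-16
  1.09983070e+00 -1.12952502e+00]
-0.18298183009624158 [ 2.58289480e-01  4.94348539e-01  1.54741341e+00 -8.88178420e-16
  1.09983070e+00  2.01206764e+00]
```

```bash
python3 - <<'E'
from h import *
manip.move_to([.544,-.266,.21],down(2.037)); snap('wrist','w1')
manip.move_to([.60,.185,.26],down(2.96)); snap('wrist','w2')
print(manip.get_time(),manip.get_contact_force())
for f in('w1','w2'):
    a=cv2.imread(f'pics/{f}.png');cv2.imwrite(f'pics/{f}b.png',cv2.resize(a,(800,600),interpolation=cv2.INTER_CUBIC))
E
```

```text
3.8167 [ 0.10274219 -0.99956892  1.15003242]
```

View pics/w1b.png

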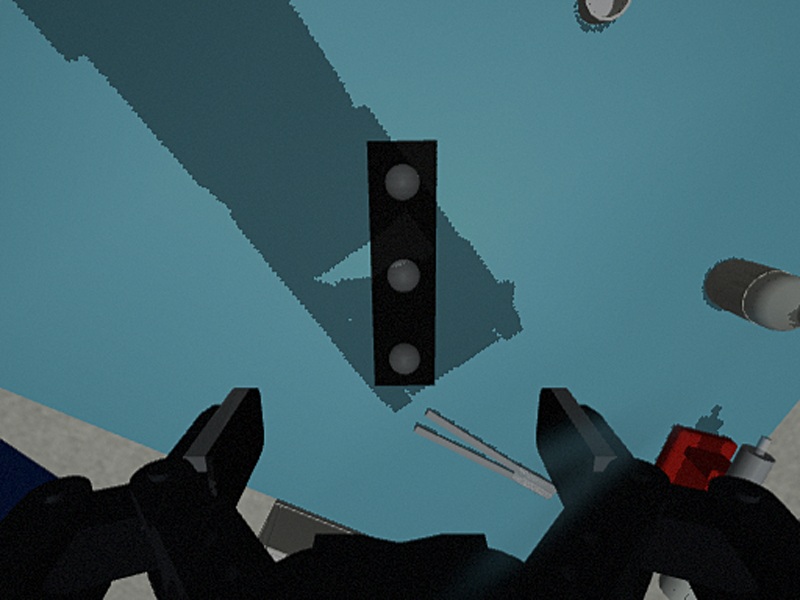

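View pics/w2b.png

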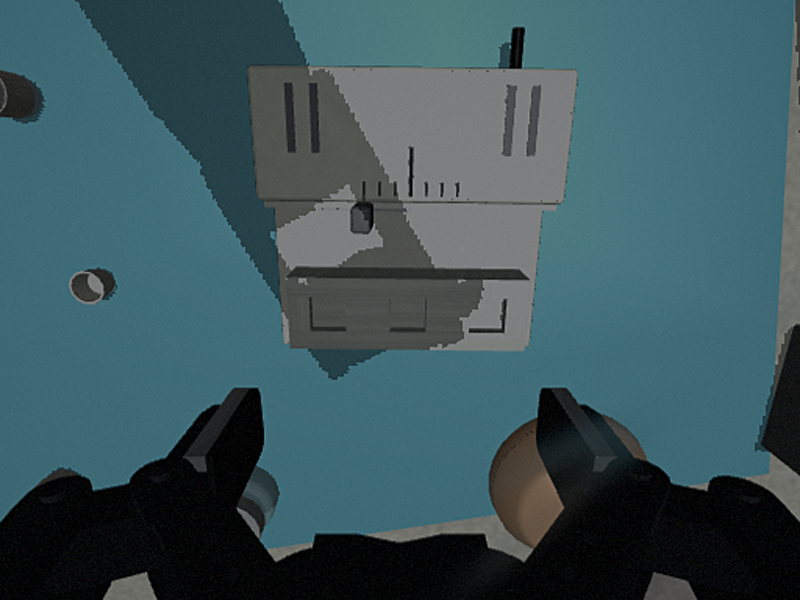

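Ball pixels in the 800-px view are (402,182), (404,275.5) and (404,358). The housing top corners are near (248,66), (578,69), (563,203) and (260,200), and the foot of the long mark is at (411,195). The carrier's top lamp-side edge runs from (290,279) to (528,279). I'll fit the unit's pose to these points.

```bash
python3 - <<'E'
from h import *
from scipy.optimize import least_squares
s=512/800
B=np.array([ray('w1',u*s,v*s,.0265) for u,v in [(402,182),(404,275.5),(404,358)]])
print(B.round(4),np.linalg.norm(np.diff(B,axis=0),axis=1), np.degrees(np.arctan2(*(B[2]-B[0])[[1,0]])))
P=np.array([(-80,-100,70),(-80,100,70),(0,100,70),(0,-100,70),(57,-90,45),(57,90,45),(0,0,70)])/1e3
U=np.array([(248,66),(578,69),(563,203),(260,200),(290,279),(528,279),(411,197)])*s
def W(p,X): return R.from_euler('z',p[2]).apply(X)+[p[0],p[1],0]
f=lambda p:np.concatenate([proj('w2',x)-u for x,u in zip(W(p,P),U)])
r=least_squares(f,[.553,.197,-.18],loss='soft_l1');print(r.x,f(r.x).reshape(-1,2).round(1).tolist())
np.save('unit.npy',r.x);np.save('balls.npy',B)
H=W(r.x,np.array([(85,-60,45),(85,0,45),(85,60,45),(8,-30,100),(8,0,85)])/1e3);print(H.round(4))
# overlay
d=.0135
a=cv2.imread('pics/w2.png');a=cv2.resize(a[90:235,150:380],None,fx=3.45,fy=3.45,interpolation=cv2.INTER_CUBIC)
for q in list(W(r.x,P))+[W(r.x,np.array([.085+i*d,y+j*d,.045])) for y in(-.06,0,.06) for i in(-1,1) for j in(-1,1)]+[H[3]]:
    u=(proj('w2',q)-[150,90]+.5)*3.45
    cv2.circle(a,tuple(int(t) for t in u),2,(0,0,255),-1)
cv2.imwrite('pics/ov.png',a)
E
```

```text
[[ 0.5174 -0.211   0.0265]
 [ 0.5457 -0.2641  0.0265]
 [ 0.5725 -0.3172  0.0265]] [0.06016094 0.05945761] -62.60633025784939
[ 0.553971    0.20044492 -0.18928095] [[-1.8, -0.7], [1.6, -1.1], [1.7, 0.5], [-2.3, 1.1], [-2.2, -0.6], [2.5, 0.4], [0.1, 3.7]]
[[0.6262 0.1255 0.045 ]
 [0.6375 0.1845 0.045 ]
 [0.6487 0.2434 0.045 ]
 [0.5562 0.1695 0.1   ]
 [0.5618 0.1989 0.085 ]]
```

View pics/ov.png

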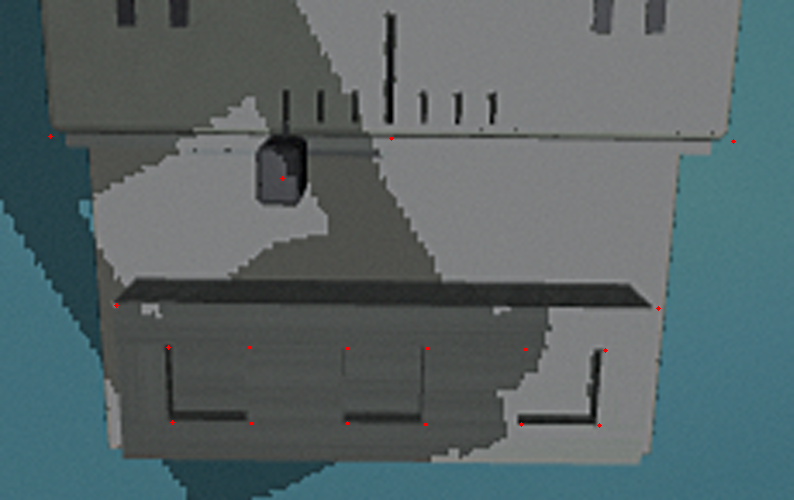

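The fit lands on the wells to within about 1 mm, and the ball spacing comes out at 60 mm as it should. I'll pick the first ball and check it over the well.

```bash
cat >> h.py <<'E'
def lamp(x,y,z):
    p=np.load('unit.npy'); return R.from_euler('z',p[2]).apply(np.array([x,y,z])/1e3)+[p[0],p[1],0]
YL=np.load('unit.npy')[2]+np.pi; YB=2.049
def pick(i,dz=.0405):
    b=np.load('balls.npy')[i]
    manip.move_to([b[0],b[1],.11],down(YB)); 
    manip.command_gripper(.045,25)
    manip.servo_line([b[0],b[1],dz],rate=.1)
    F=np.array(manip.get_contact_force())
    manip.command_gripper(0.0,25)
    print('pick',i,F.round(1),manip.get_width(),manip.get_grip_force(),np.round(manip.get_position(),4))
    manip.servo_line([b[0],b[1],.11],rate=.15)
    print('lifted',manip.get_width(),manip.get_grip_force(),manip.get_time())
E
python3 - <<'E'
from h import *
pick(0)
p=lamp(85,-60,115)
manip.move_to(p,down(YL)); manip.servo_line(lamp(85,-60,85),rate=.1)
snap('wrist','w3'); print(manip.get_width(),manip.get_time(),np.round(manip.get_position(),4))
a=cv2.imread('pics/w3.png')[150:384,100:412];cv2.imwrite('pics/w3b.png',cv2.resize(a,(780,585),interpolation=cv2.INTER_CUBIC))
E
```

```text
pick 0 [0.6 0.8 0. ] 0.019710678020268924 24.38606232404709 [ 0.5178 -0.2112  0.0412]
lifted 0.020028931411554936 24.4534170627594 7.6833
0.019625463868498845 9.5083 [0.6262 0.1251 0.0848]
```

View pics/w3b.png

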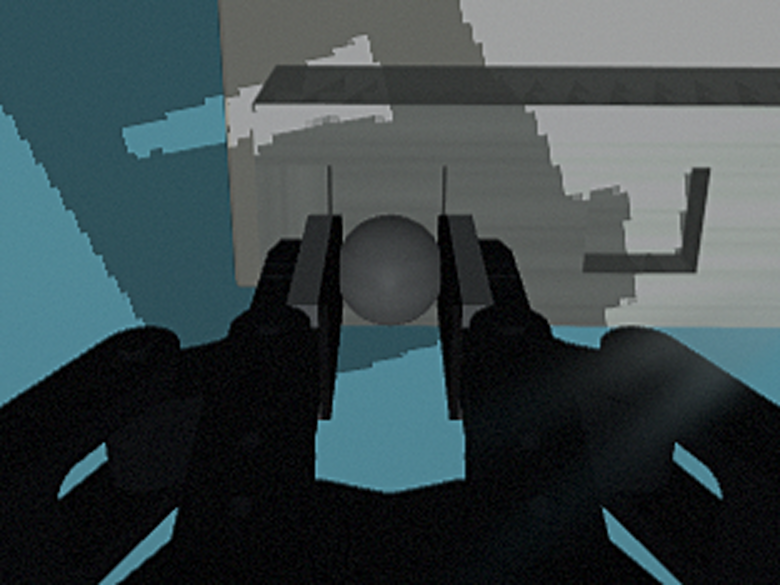

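The ball at crop (390,270) is centred sideways between the well edges at 330 and 445. The well spans rows 166 to 272. I'll compare these with the predicted projections.

```bash
python3 - <<'E'
from h import *
c=lambda P:((proj('w3',P)-[100,150]+.5)*2.5).round(0)
print('ball pred',c(np.array(manip.get_position())-[0,0,.0147]))
for x in(71.5,85,98.5):print(x,c(lamp(x,-60,45)))
for x in(71.5,98.5):print('well1',x,c(lamp(x,13.5,45)),c(lamp(x,-13.5,45)))
print(c(lamp(57,-90,45)))
for dx in(-3,0,3):print(dx,ray('w3',100+390/2.5,150+270/2.5,manip.get_position()[2]-.0147+dx*.001)-manip.get_position())
E
```

```text
ball pred [391. 278.]
71.5 [392. 169.]
85 [392. 223.]
98.5 [392. 275.]
well1 71.5 [716. 169.] [597. 169.]
well1 98.5 [701. 275.] [588. 275.]
[257. 108.]
-3 [ 0.0001478   0.00011466 -0.0177    ]
0 [-0.00149028  0.00042594 -0.0147    ]
3 [-0.00312835  0.00073723 -0.0117    ]
```

```bash
cat >> h.py <<'E'
def place(y):
    q=lamp(85.8,y-.9,68)
    if np.linalg.norm(np.array(manip.get_position())[:2]-q[:2])>.03: manip.move_to(q+[0,0,.045],down(YL))
    manip.servo_line(q,down(YL),rate=.08)
    print('at',np.round(manip.get_position()-q,4),np.round(manip.get_contact_force(),1))
    manip.command_gripper(.040); manip.hold(.2)
    manip.servo_line(q+[0,0,.045],rate=.15); print(manip.get_time())
E
python3 - <<'E'
from h import *
place(-60)
snap('wrist','w4')
pick(1); place(0); snap('wrist','w5')
a=cv2.imread('pics/w5.png')[90:324,100:412];cv2.imwrite('pics/w5b.png',cv2.resize(a,(780,585),interpolation=cv2.INTER_CUBIC))
E
```

```text
at [-0.0002 -0.     -0.0006] [-0.3  1.4  0.1]
10.8583
pick 1 [0.3 0.3 0.3] 0.020375377306915084 24.397091567516327 [ 0.5458 -0.2645  0.0413]
lifted 0.02006275278734533 24.445815682411194 14.4083
at [-0.0011 -0.0005 -0.0007] [-2.9 -2.5  5.8]
17.775
```

View pics/w5b.png

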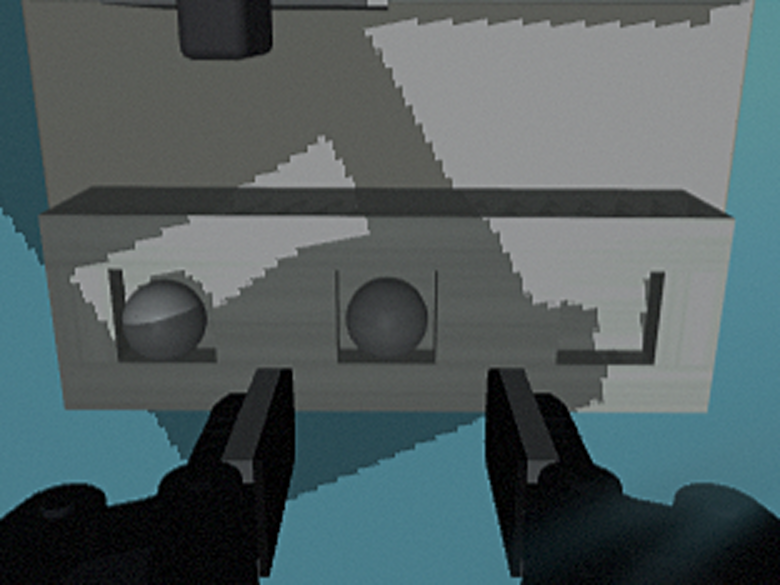

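Balls sit in wells 0 and 1, at crop (162,320) and (387,318), and well 2 is free at about (608,315). Next is the third ball.

```bash
sed -i 's/lamp(85.8,y-.9,68)/lamp(85.2,y-.9,69)/' h.py; python3 - <<'E'
from h import *
pick(2); place(60); 
manip.servo_line(lamp(45,-20,150),rate=.2);snap('wrist','w6'); print(manip.get_time())
a=cv2.imread('pics/w6.png')[20:314,56:448];cv2.imwrite('pics/w6b.png',cv2.resize(a,(784,588),interpolation=cv2.INTER_CUBIC))
E
```

```text
pick 2 [-0.2  0.3  0.6] 0.019827129666612396 24.376275837421417 [ 0.5729 -0.3175  0.0413]
lifted 0.019835039423719752 24.450514018535614 21.6833
at [-0.0003 -0.0001 -0.0009] [ 0.4 -0.3  0.4]
25.4083
26.0833
```

View pics/w6b.png

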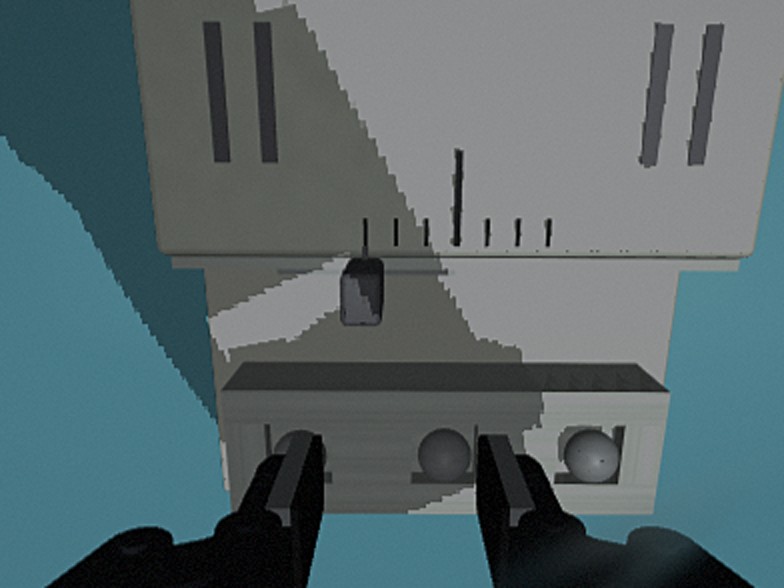

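All three balls are in. The tab's top face is centred near crop (360.5,296), and the long mark's foot is at (457,245). I'll measure both in the unit frame, then pinch the tab.

```bash
cat >> h.py <<'E'
def tolamp(P):
    p=np.load('unit.npy'); return R.from_euler('z',-p[2]).apply(np.array(P)-[p[0],p[1],0])*1e3
E
python3 - <<'E'
from h import *
g=lambda u,v,z:tolamp(ray('w6',56+u/2-.25,20+v/2-.25,z))
t=g(360.5,296,.1);print('tab',t,'mark',g(457,245,.07),'outermarks',g(365,245,.07),g(548,245,.07),'tabedges',g(341,296,.1),g(381,296,.1))
x=10;y=t[1]
manip.servo_line(lamp(x,y,150),down(YL),rate=.2)
manip.servo_line(lamp(x,y,96),rate=.08)
print(np.round(manip.get_contact_force(),1))
manip.command_gripper(0,50)
print(manip.get_width(),manip.get_grip_force(),tolamp(manip.get_position()),np.round(manip.get_contact_force(),1),manip.get_time())
snap('wrist','w7');snap('side','s7')
E
```

```text
tab [  5.94313356 -30.63656245 100.        ] mark [-4.70929696 -0.41905633 70.        ] outermarks [ -4.72420832 -30.7821914   70.        ] [-4.69454483 29.6198263  70.        ] tabedges [  5.94007133 -36.24747854 100.        ] [  5.94635297 -24.73765255 100.        ]
[ 1.3  0.1 -0.4]
0.011052740522909 49.59636569023132 [ 10.3854871  -30.84659771  96.72265413] [-1.6 -3.4  5.6] 27.6
```

```bash
python3 - <<'E'
from h import *
c=-.6
manip.servo_line(lamp(10,c,96),rate=.03); manip.hold(.3)
a=tolamp(manip.get_position());print(a,np.round(manip.get_contact_force(),1),manip.get_width(),manip.get_grip_force())
c+=-.7-a[1]
manip.servo_line(lamp(10,c,96),rate=.02); manip.hold(.5)
print(c,tolamp(manip.get_position()),np.round(manip.get_contact_force(),1),manip.get_width(),manip.get_time())
snap('wrist','w8');snap('side','s8');snap('top','t8')
a=cv2.imread('pics/w8.png')[100:300,120:390];a=cv2.resize(a,(783,580),interpolation=cv2.INTER_CUBIC)
cv2.imwrite('pics/w8b.png',a)
E
```

```text
[10.50522273 -1.43858519 96.72657138] [-1.  -7.8  6.2] 0.01091944874960823 49.754565954208374
0.13858519160568272 [10.4979019  -0.74749485 96.71788313] [-0.6 -7.4  6.9] 0.010742569857717512 29.9
```

View pics/w8b.png

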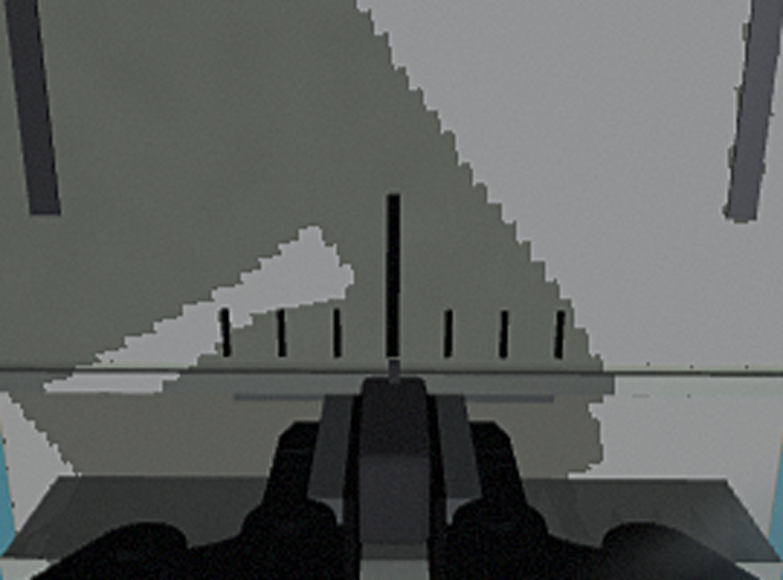

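The tab's pointer at (394.5,370) lines up with the long mark at (393,275), about 0.2 mm off. The 7.4 N hold force matches the spring at half travel. I'll hand it in while holding.

```bash
python3 -c "
from h import *
print(manip.get_width(),manip.get_grip_force(),tolamp(manip.get_position()),manip.sign_off())"
```

```text
the job is handed in; nothing more can be done
0.010775497869823727 49.76868689060211 [10.49853739 -0.74252478 96.71003022] None
```

The three balls are in the carrier wells, one in each, and the job was handed in at about 30 s with the fingers still holding the shutter tab at the long middle mark, about 0.2 mm off in the last picture.

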